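Torque the square plug with the click wrench

TASK

Pick up the click-type torque wrench, put the square hole of its head fully down over the square plug on top of the gear housing, and push its handle clockwise (seen from above) until the handle clicks over at its set torque. Stop at the click, without bending the handle on to its stop, then ease off so that the handle springs straight and let go, leaving the wrench lying level and fully down on the plug. Be gentle with the plug and leave the other things on the bench where they are.

Things in the scene. Friction and masses are not known exactly. Their poses are not given: they have to be found in the camera images.
- wrench: click wrench, 228 mm long, 0.36 kg: steel head 58 x 58 mm outside, 20 mm high, with a 34.4 mm square hole right through, and a hinged handle. Origin: centre of the hole at the head's underside (on the bench at the start). x runs from the hole along the straight handle, z up; the hole's sides are parallel to x and y. Its centre of mass lies about 20 mm from the origin along x
- carry (a point): point on the wrench's centre line at x = 80 mm, 10 mm above its underside: a good place to pick it up, across the steel part of the handle (20 mm wide from x = 61 to 141 mm, spanning 1 to 19 mm above the underside)
- grip (a point): centre of the black hand grip (24 mm wide from x = 140 to 225 mm, 18 mm high), 170 mm from the hole's axis when straight, 10 mm above the wrench's underside: the place to push. It moves with the handle
- handle (a joint): bend (rad) of the handle about a pivot 46 mm from the hole's axis: 0 straight. A spring holds it straight until a clockwise push at the grip exceeds about 9 N on the tight plug; then it gives (the click, counted from 0.05) and bends on at 9 to 10 N. At 0.16 is a hard stop that overtightens the plug; 0.14 is already too far. Let go, it springs back. It bends one way only
- plug: steel plug with a 32 mm square head, 18 mm high, the upper 4 mm stepped narrower. Origin: centre of the head's underside, on the housing's boss, 50 mm above the bench. x and y are normal to its flat sides, z up. It turns about z: loose at first (under 1.5 N at the wrench's grip), it comes hard after a further clockwise turn of 0.2 to 0.6 rad, not known beforehand
- housing: grey gear housing that carries the plug: round body 100 mm across, boss 76 mm across with its face 50 mm above the bench, base plate 130 x 110 mm bolted to the bench, a pipe stub (up to 49 mm above the bench) out to 66 mm on its far side (+x). Origin: centre of its underside
- tape_measure: bystander: yellow pocket tape measure, 66 mm high, loose on the bench
- pliers: bystander: pliers, lying loose on the bench
- sand_block: bystander: brown sanding block, 65 x 100 x 28 mm, loose on the bench
- tape_roll: bystander: small black roll of tape, lying flat, loose on the bench
- screwdriver: bystander: screwdriver, lying loose on the bench

How it is judged:
On the way, in this order (a step that is already met when the one before it is completed fails the run):
1. the wrench's head sits fully down on the plug, with the handle straight (horizontal distance between wrench and plug below 0.005 m and z of wrench in the frame of plug below 0.005 m and angle between wrench's own z axis and vertical below 0.09 rad and value of joint handle below 0.03 rad), for 0.2 s.
2. pushed clockwise, the handle clicks over (bend over 0.05) while the head is still down on the plug (value of joint handle above 0.05 rad and horizontal distance between wrench and plug below 0.005 m and z of wrench in the frame of plug below 0.006 m), for 0.02 s.
At the end, for the whole second after the job is handed in: The wrench lies at rest on the plug: hole within 5 mm of the plug's axis, head within 5 mm of fully down, tilted less than 0.09 rad (5 degrees), handle sprung back straight (bend under 0.03 rad), let go (all of step 1 and linear speed of wrench below 0.02 m/s); the robot touches nothing.
It fails at once if the handle is pushed on beyond the click to its stop (bend over 0.14 rad): plug overtightened (value of joint handle above 0.14 rad).
It fails at once if the plug is pressed or struck hard (over 150 N between wrench and plug) (contact force between wrench and plug above 150 N).
It fails at once if a bystander is moved more than 30 mm (distance of any of tape_measure, pliers, sand_block, tape_roll, screwdriver from where it was at the start of the episode above 0.03 m).
It also fails if it takes over 64 s, if anything falls off the work surface, if the arm or the gripper's body presses on something with over 40 N, if the wrist force passes 120 N, or if a joint passes its speed limit or range.

ROBOT

A 7-joint arm with a two-finger parallel gripper is mounted at the origin on a cart in front of the work surface, level with it; the furniture and walls round the work are solid. World frame = base frame: x ahead of the robot, y to its left, z up, the work surface at z = 0. Lengths are in m, angles in rad, forces in N, time in s.
With the tool pointing down it reaches from about 0.425 to 0.925 m from the base axis. Payload 6.8 kg.
Tool frame: the origin (TCP) lies at the very end of the fingers, on their centre line; the grasp point (between the pads) lies 19 mm behind it (r.tcp_to_grasp is the distance from the TCP to the grasp point, in m); z points along the fingers, y is the line along which they close (so a half turn about z gives the same grasp; the last joint's range is limited). The gripper opens to 85 mm and grips with 20 to 120 N. Pads are 22 mm wide; open, the fingers measure 114 mm over their backs; the gripper's body (76 mm by 85 mm) begins 54 mm behind the grasp point. The pads swing forward as they close: fully open they stand 13 mm farther back than shut.
Start: joints at [-1.436, 0.477, 0.022, 1.555, -0.011, 1.109, -0.083], TCP at [0.162, 0.655, 0.231] pointing down, gripper open.
Joint ranges: [-2.96, 2.96], [-0.34, 2.1], [-1.41, 1.46], [0.24, 2.44], [-1.37, 4.51], [0.17, 1.92], [-2.96, 2.96]. Speed limits (rad/s): [2.39, 2.39, 3.14, 3.14, 3.14, 3.14, 3.14].

INTERFACE

Orientations are given as a rotation vector (axis times angle).
In Python, from bench import r gives the robot as it stands.
- The arm moves only by the tool step_arm, never from a script. Its argument "moves" is a list of rows, each a list of 7 numbers: the shift along the tool's x, y, z in mm, then the turn, a rotation vector about the tool's x, y, z in rad, then the finger opening in mm, from 0 to 85.4. A call has 1 to 8 rows; each row is the pose to reach, as a shift and turn from the pose commanded when the call began, along the tool's axes at that moment; what a row does not reach only later rows make up. A row lasts 1/10 s, in which the tool goes at most 50 mm and 8.59 degrees, less where a joint would pass 70% of its speed; a pose out of reach is approached as far as the arm can. A call with a gripper value outside its range is refused whole. The fingers move at their own pace and stop on an object; "grip_force" is the grip in N (left out, the last holds). Time passes only in rows, so rows that repeat a pose let the fingers close. It gives the time, the measured TCP pose, the force, the opening and the grip force at its end, in the units of the state.
- r.get_obs(): the state, without advancing time (a new reading comes with each control period).
- r.grab_frame(name): name is "side" or "top"; returns a dict with "image" (400x640x3 uint8, red, green, blue), "depth" (400x640 float32, m along the optical axis (not along the pixel's ray), 0 where there is no reading), "mtx" (3x3 intrinsics, pixels), "rvec" (rotation vector, rad) and "tvec" (3), from world to camera coordinates, as OpenCV has them. Camera axes: x right, y down, z forward; pixel columns grow to the right and rows downward; lengths in m; the calibration is good to about 2 mm. A picture is of the moment at which its call begins.
- r.hand_in(): hands the job in; it is judged then, once.
The state is a dict: "clock": time; "joints": joint angles; "qvel": joint speeds; "tau": joint torques, N m; "tcp_pos": TCP position; "orientation": TCP orientation; "contact_force": force on the tool from outside, world axes, zero at the start; "moment": the same for the moment, N m; "grip_width": finger opening in m; "gripper_force": force on a finger pad.
Only numpy, scipy, OpenCV 4.12 (cv2) and the standard library are available. Lean on these libraries where they do the work, as an engineer would, in place of code of your own. Each camera call takes 0.05 s, during which the arm holds its last target. There are 200 camera calls.

## Working session

There is one attempt and no reset: what is moved stays moved. The work goes in short steps, Python scripts to look and compute and a tool call to move; the robot and the scene stay as the last step left them, time stands still between calls to the robot, and variables do not carry over. Pictures are saved under pics/ and viewed, at most 10 in all, crops included, and the job is handed in when it is done.

Besides the shell and the picture viewer there is one more tool, called after "Request:" as name([rows], argument=value, ...), one row to a line, values as JSON. step_arm: Moves the arm, as the interface text tells. Its arguments: {"type":"object","properties":{"moves":{"type":"array","items":{"type":"array","items":{"type":"number"}}},"grip_force":{"type":"number"}},"required":["moves"]}

```bash
mkdir -p pics; ls
python3 - <<'E'
from bench import r
import cv2,numpy as np
print(r.get_obs())
for n in ("top","side"):
    f=r.grab_frame(n); cv2.imwrite(f"pics/{n}0.png",f["image"][:,:,::-1]); np.savez(f"pics/{n}0.npz",**f)
    R=cv2.Rodrigues(np.array(f["rvec"],float))[0]; print(n,f["mtx"],R,-R.T@np.array(f["tvec"]).ravel())
E
```

```text
pics
{'clock': 0.0, 'joints': array([-1.43605255,  0.4778024 ,  0.02234127,  1.55646513, -0.01151487,
        1.10928754, -0.08311213]), 'qvel': array([ 0.00098205,  0.00045947, -0.00150144,  0.00116236, -0.00074328,
       -0.00039837, -0.00076185]), 'tau': array([-4.23626243e-04, -5.96452618e+01,  1.60769664e+00, -2.81183749e+01,
        1.25019587e-02,  9.57153534e-03, -1.38143014e-05]), 'tcp_pos': array([0.16218134, 0.65461216, 0.23031842]), 'orientation': array([-3.80507316e-01, -3.11836360e+00,  2.87715995e-03]), 'contact_force': array([ 1.2565575 , -0.25744261, -0.1086013 ]), 'moment': array([-0.01427336, -0.01078748,  0.02578574]), 'gripper_force': 0.0, 'grip_width': 0.08566804806125948}
top [[474.3544895    0.         320.07135741]
 [  0.         474.3544895  201.21346941]
 [  0.           0.           1.        ]] [[-0.07574484 -0.9971025  -0.00702363]
 [-0.96629212  0.07513885 -0.2462391 ]
 [ 0.24605337 -0.01186447 -0.96918366]] [ 0.29044966 -0.06343786  1.16772527]
side [[419.61892449   0.         318.40455267]
 [  0.         419.61892449 196.56167221]
 [  0.           0.           1.        ]] [[ 0.83754546 -0.54633905 -0.00558874]
 [-0.32523223 -0.49031418 -0.80858889]
 [ 0.43902345  0.6790476  -0.58834749]] [ 0.10221736 -0.76674763  0.67781522]
```

View pics/top0.png

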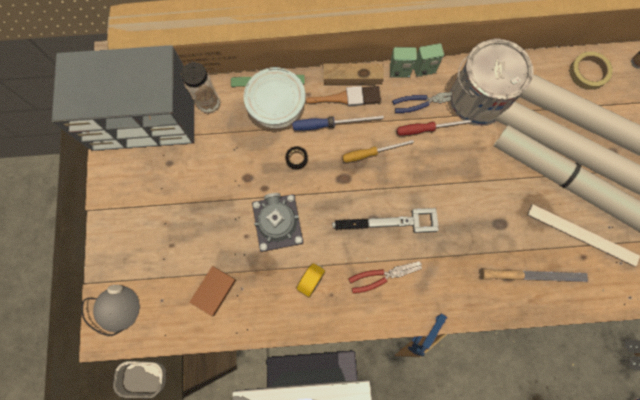

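View pics/side0.png

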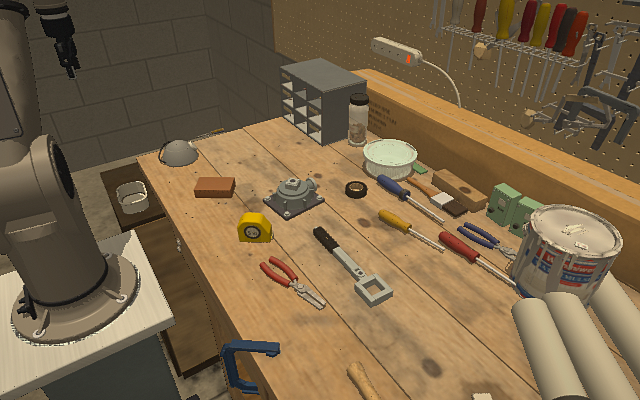

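The top view shows the wrench head at (426,220), with its handle running left to (335,224), and the plug at (276,217). The tape measure is at (311,280), the pliers at (385,278), the tape roll at (297,157) and the sanding block at (213,290). The side view shows the plug at (292,183), the wrench head at (373,289) and its grip at (323,237).

```bash
cat > h.py <<'E'
import cv2,numpy as np
def cam(f):
    R=cv2.Rodrigues(np.array(f["rvec"],float))[0]; return R,-R.T@np.array(f["tvec"],float).ravel(),np.array(f["mtx"],float)
def cloud(f):
    R,c,K=cam(f); v,u=np.mgrid[:400,:640]
    d=np.stack([(u-K[0,2])/K[0,0],(v-K[1,2])/K[1,1],np.ones_like(u,float)],-1)
    return (d*np.array(f["depth"])[...,None])@R+c
def ray(f,px,z):
    R,c,K=cam(f); d=R.T@np.linalg.inv(K)@np.array([px[0],px[1],1.]); return c+d*(z-c[2])/d[2]
def tri(f,p,g,q):
    P=[K@np.c_[R,-R@c] for R,c,K in (cam(f),cam(g))]
    X=cv2.triangulatePoints(*P,np.array(p,float),np.array(q,float)).ravel(); return X[:3]/X[3]
def proj(f,X):
    return cv2.projectPoints(np.array(X,float).reshape(-1,3),np.array(f["rvec"],float),np.array(f["tvec"],float),np.array(f["mtx"],float),None)[0].reshape(-1,2)
E
python3 - <<'E'
from h import *
t=dict(np.load("pics/top0.npz")); s=dict(np.load("pics/side0.npz"))
for n,f in(("top",t),("side",s)):
    P=cloud(f)
    ok=f["depth"]>0
    b=ok&(abs(P[...,2])<.004)&(P[...,0]>.3)&(P[...,0]<.7)&(abs(P[...,1])<.3); print(n,"bench z",P[b][:,2].mean(),P[b][:,2].std())
    ctr=ray(f,(276,217) if n=="top" else (292,183),.066); print("plug guess",ctr)
    near=ok&(np.hypot(P[...,0]-ctr[0],P[...,1]-ctr[1])<.03)
    for lo,hi in((.045,.055),(.058,.064),(.064,.075)):
        m=near&(P[...,2]>lo)&(P[...,2]<hi)
        if m.sum()>4: print("plug",lo,m.sum(),P[m].mean(0),cv2.minAreaRect((P[m][:,:2]*1000).astype(np.float32)))
    w=ok&(P[...,2]>.010)&(P[...,2]<.03)
    c=ray(f,(385,222) if n=="top" else (350,262),.02)
    w&=(np.hypot(P[...,0]-c[0],P[...,1]-c[1])<.14)
    k,l,st,ce=cv2.connectedComponentsWithStats(w.astype(np.uint8))
    for i in range(1,k):
        if st[i,4]>40:
            Q=P[l==i]; print("comp",st[i],Q.mean(0).round(4),cv2.minAreaRect((Q[:,:2]*1000).astype(np.float32)))
a=t["image"][180:260,240:450][:,:,::-1]; b=s["image"][160:310,250:410][:,:,::-1]
A=cv2.resize(a,None,fx=3.8,fy=3.8,interpolation=2); B=cv2.resize(b[:65,:160],None,fx=4,fy=4,interpolation=2)
C=np.zeros((A.shape[0]+B.shape[0],800,3),np.uint8); C[:A.shape[0],:A.shape[1]]=A; C[A.shape[0]:,:B.shape[1]]=B; cv2.imwrite("pics/c1.png",C); print(C.shape)
E
```

```text
top bench z -0.0010759594426149517 0.0017558016459560551
plug guess [0.53965657 0.03049452 0.066     ]
plug 0.045 271 [0.53837713 0.02825913 0.04897343] ((539.6620483398438, 29.889263153076172), (58.394203186035156, 57.461212158203125), 89.60889434814453)
plug 0.058 50 [0.53769086 0.03272313 0.06183617] ((539.16162109375, 32.74853515625), (33.03379440307617, 32.332767486572266), 40.03523635864258)
plug 0.064 133 [0.53847165 0.03243819 0.06672482] ((538.27978515625, 32.50543975830078), (31.00677490234375, 30.498804092407227), 36.75979995727539)
comp [ 333  208  106   25 1103] [ 0.5166 -0.2484  0.0175] ((515.7442626953125, -234.25216674804688), (259.7347106933594, 58.9000129699707), 89.43621826171875)
comp [389 264  23  14 102] [ 0.3969 -0.254   0.0123] ((399.5202331542969, -258.5571594238281), (19.706722259521484, 57.35085678100586), 28.451656341552734)
comp [362 270  23   7  83] [ 0.3956 -0.1931  0.0129] ((395.79205322265625, -191.69992065429688), (13.597244262695312, 53.39309310913086), 1.2699946165084839)
side bench z 0.0007524029189091391 0.0012676571572991337
plug guess [0.53432957 0.02736054 0.066     ]
plug 0.045 157 [0.5294553  0.01834345 0.05114908] ((530.6097412109375, 22.381925582885742), (47.236515045166016, 57.505855560302734), 58.171417236328125)
plug 0.058 29 [0.53055037 0.0235223  0.06140565] ((537.3905639648438, 21.147233963012695), (21.920244216918945, 43.31706619262695), 84.59233856201172)
plug 0.064 93 [0.53735576 0.02955033 0.06798205] ((537.9085693359375, 31.886306762695312), (31.50969886779785, 31.331514358520508), 39.734249114990234)
comp [ 313  227   80   79 1290] [ 0.5142 -0.269   0.0189] ((514.6710205078125, -237.1260986328125), (253.56735229492188, 58.93009948730469), 89.87793731689453)
comp [287 266  39  40 310] [ 0.3975 -0.2491  0.0134] ((394.98016357421875, -246.56912231445312), (25.09933090209961, 130.96620178222656), 7.555475234985352)
(564, 800, 3)
```

View pics/c1.png

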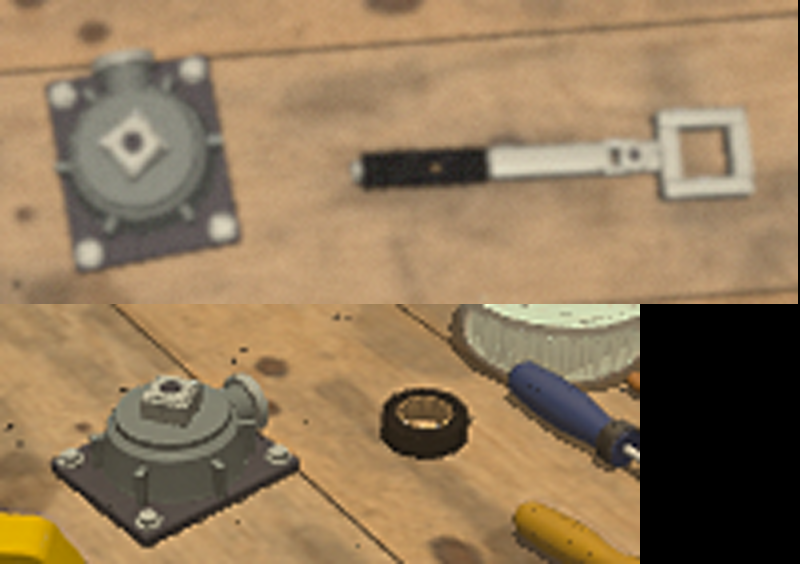

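The crops agree with the depth data. The plug top is at crop (135,145), with its square turned about 38–40° and its centre at (0.538, 0.032, 0.067). The wrench lies along +y with its head at crop (705,152), world (0.515, -0.334), and its top at about 19 mm. I'll set out via a waypoint.

```bash
cat > plan.py <<'E'
import numpy as np,sys
from scipy.spatial.transform import Rotation as Ro
from bench import r
# args: x y z(m) yaw_deg(direction of tool y) opening [n rows]; prints target shift/turn in tool axes from current measured pose
def target(x,y,z,yaw):
    a=np.radians(yaw); ty=np.array([np.cos(a),np.sin(a),0]); tz=np.array([0,0,-1.]); return np.array([x,y,z]),Ro.from_matrix(np.c_[np.cross(ty,tz),ty,tz])
def state():
    o=r.get_obs(); R=Ro.from_rotvec(o["orientation"]); ty=R.as_matrix()[:,1]
    return o,R,np.degrees(np.arctan2(ty[1],ty[0]))
def show(*ts):
    o,R,yaw=state(); print("clock",round(o["clock"],2),"tcp",o["tcp_pos"].round(4),"yaw",yaw.round(2),"tiltz",R.as_matrix()[:,2].round(4),"F",o["contact_force"].round(1),"w",round(o["grip_width"],4),"j",o["joints"].round(2))
    for t in ts:
        p,T=target(*t); d=R.inv().apply(p-o["tcp_pos"])*1000; w=(R.inv()*T).as_rotvec()
        print(t,"shift",d.round(1),"turn",w.round(3),"rows>=",np.ceil(max(np.linalg.norm(d)/50,np.degrees(np.linalg.norm(w))/8.59)))
if __name__=="__main__":
    v=list(map(float,sys.argv[1:])); show(*[tuple(v[i:i+4]) for i in range(0,len(v),4)])
E
python3 plan.py 0.53 0.25 0.24 40  0.5155 -0.254 0.2 0
```

```text
clock 0.1 tcp [0.1622 0.6547 0.2304] yaw 76.09 tiltz [-3.0e-04 -1.6e-03 -1.0e+00] F [ 0.4 -0.5  0.4] w 0.0853 j [-1.44  0.48  0.02  1.56 -0.01  1.11 -0.08]
(0.53, 0.25, 0.24, 40.0) shift [-454.3 -304.4   -9. ] turn [-0.002  0.001  0.63 ] rows>= 11.0
(0.5155, -0.254, 0.2, 0.0) shift [-561.4 -797.1   31.8] turn [-1.000e-03  1.000e-03  1.328e+00] rows>= 20.0
```

Request:
step_arm([
  [-40,-27,-1,0,0,0.06,85],
  [-80,-54,-2,0,0,0.12,85],
  [-120,-81,-3,0,0,0.18,85],
  [-160,-108,-4,0,0,0.24,85],
  [-200,-135,-5,0,0,0.3,85],
  [-240,-162,-6,0,0,0.36,85],
  [-280,-189,-7,0,0,0.42,85],
  [-320,-216,-8,0,0,0.48,85],
])

```text
clock: 0.9
tcp_pos: [0.4218, 0.3668, 0.2392]
orientation: [-1.114, -2.937, 0.0]
contact_force: [0.2, 0.3, 0.6]
grip_width: 0.0853
gripper_force: 0.0
```

```bash
python3 plan.py 0.53 0.22 0.24 30 0.54 0.0 0.22 0 0.5155 -0.254 0.2 0
```

```text
clock 0.9 tcp [0.4218 0.3668 0.2392] yaw 48.45 tiltz [-2.e-04 -2.e-04 -1.e+00] F [0.2 0.3 0.6] w 0.0853 j [-1.02  0.28  0.24  1.84 -0.08  1.03  0.09]
(0.53, 0.22, 0.24, 30.0) shift [-178.3  -38.1   -0.8] turn [-0.    -0.     0.322] rows>= 4.0
(0.54, 0.0, 0.22, 0.0) shift [-331.7 -196.2   19.2] turn [-0.     0.     0.846] rows>= 8.0
(0.5155, -0.254, 0.2, 0.0) shift [-481.8 -402.5   39.3] turn [-0.     0.     0.846] rows>= 13.0
```

Request:
step_arm([
  [-45,-10,0,0,0,0.1,85],
  [-90,-20,0,0,0,0.2,85],
  [-134,-30,0,0,0,0.3,85],
  [-173,-60,4,0,0,0.43,85],
  [-211,-92,8,0,0,0.56,85],
  [-249,-124,12,0,0,0.68,85],
  [-288,-156,15,0,0,0.78,85],
  [-326,-188,19,0,0,0.84,85],
])

```text
clock: 1.7
tcp_pos: [0.5408, 0.0105, 0.2202]
orientation: [-2.216, -2.227, -0.0]
contact_force: [1.8, -0.2, -0.5]
grip_width: 0.0846
gripper_force: 0.0
```

```bash
python3 plan.py 0.5155 -0.254 0.1 -0.5
```

```text
clock 1.7 tcp [0.5408 0.0105 0.2202] yaw 0.27 tiltz [-0.e+00  2.e-04 -1.e+00] F [ 1.8 -0.2 -0.5] w 0.0846 j [-0.59  0.29  0.56  1.92 -0.19  0.98  0.06]
(0.5155, -0.254, 0.1, -0.5) shift [-264.4  -26.6  120.1] turn [-0.    -0.     0.014] rows>= 6.0
```

Request:
step_arm([
  [-44,-4,0,0,0,0,70],
  [-90,-9,10,0,0,0.01,70],
  [-135,-13,30,0,0,0.01,70],
  [-180,-18,50,0,0,0.014,70],
  [-222,-22,75,0,0,0.014,70],
  [-255,-26,105,0,0,0.014,70],
  [-264,-27,120,0,0,0.014,70],
  [-264,-27,120,0,0,0.014,70],
])

```text
clock: 2.5
tcp_pos: [0.5139, -0.2527, 0.0981]
orientation: [-2.229, -2.209, 0.004]
contact_force: [-1.0, 0.8, 0.0]
grip_width: 0.0701
gripper_force: 0.0
```

```bash
python3 - <<'E'
from h import *
from bench import r
f=r.grab_frame("side"); g=r.grab_frame("top"); np.savez("pics/side1.npz",**f)
b=cv2.resize(f["image"][170:330,270:440][:,:,::-1],None,fx=3.5,fy=3.5,interpolation=2)
cv2.imwrite("pics/c2.png",b)
# head: from first frames; top-face points of head & handle
for n in("top0","side0"):
    t=dict(np.load(f"pics/{n}.npz")); P=cloud(t); I=t["image"].astype(int)
    m=(abs(P[...,0]-.515)<.045)&(P[...,1]<-.08)&(P[...,1]>-.39)&(P[...,2]>.011)&(P[...,2]<.03)
    y=P[...,1]
    for lo,hi in((-.38,-.31),(-.27,-.2),(-.18,-.12)):
        k=m&(y>lo)&(y<hi); print(n,lo,k.sum(),np.percentile(P[k],[2,50,98],axis=0).round(4).tolist())
E
python3 plan.py 0.5155 -0.254 0.03 -0.5
```

```text
top0 -0.38 328 [[0.4862, -0.3623, 0.0131], [0.515, -0.3408, 0.0185], [0.5433, -0.3108, 0.0235]]
top0 -0.27 234 [[0.5073, -0.2689, 0.0119], [0.5165, -0.2357, 0.0172], [0.5271, -0.2015, 0.022]]
top0 -0.18 235 [[0.5079, -0.1789, 0.0128], [0.5197, -0.1513, 0.0174], [0.5315, -0.1217, 0.0218]]
side0 -0.38 518 [[0.4858, -0.363, 0.0119], [0.5133, -0.3421, 0.0204], [0.5426, -0.3111, 0.0232]]
side0 -0.27 241 [[0.507, -0.2689, 0.0113], [0.5139, -0.2348, 0.0197], [0.5269, -0.2015, 0.0227]]
side0 -0.18 204 [[0.5071, -0.1795, 0.0125], [0.5169, -0.1509, 0.0198], [0.5306, -0.1221, 0.0223]]
clock 2.6 tcp [ 0.5166 -0.2506  0.1004] yaw -0.28 tiltz [-3.e-04  1.e-03 -1.e+00] F [0.4 0.7 0.1] w 0.0702 j [-0.06  0.52  0.53  1.94 -0.37  0.78  0.68]
(0.5155, -0.254, 0.03, -0.5) shift [-3.5 -1.1 70.4] turn [-0.    -0.001  0.004] rows>= 2.0
```

View pics/c2.png

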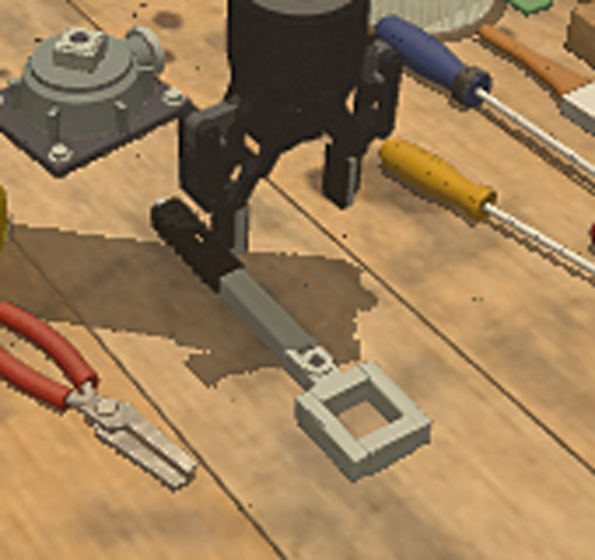

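The gripper stands above the handle: the fingers are at crop (240,235) and (345,195), either side of the handle, and the head is at crop (363,410). The handle midpoints give x = 0.5165 at the carry point and a wrench direction of 88.5°. I'll descend and grip.

Request:
step_arm([
  [-2,0,30,0,0,0.01,55],
  [-4,0,60,0,0,0.02,55],
  [-4,0,85,0,0,0.021,55],
  [-4,0,96,0,0,0.021,55],
  [-4,0,96,0,0,0.021,55],
], grip_force=100)

```text
clock: 3.1
tcp_pos: [0.5166, -0.2541, 0.0041]
orientation: [-2.248, -2.193, -0.001]
contact_force: [0.2, 0.0, 0.3]
grip_width: 0.055
gripper_force: 0.0
```

```bash
python3 plan.py 0.5165 -0.254 0.004 -1.5
```

```text
clock 3.1 tcp [ 0.5166 -0.2541  0.0041] yaw -1.41 tiltz [-7.0e-04  1.2e-03 -1.0e+00] F [0.2 0.  0.3] w 0.055 j [ 0.02  0.67  0.44  1.97 -0.48  0.61  0.75]
(0.5165, -0.254, 0.004, -1.5) shift [ 0.1 -0.1  0.1] turn [-0.001 -0.001  0.002] rows>= 1.0
```

Close, then lift slightly.

Request:
step_arm([
  [0,0,0,0,0,0,40],
  [0,0,0,0,0,0,28],
  [0,0,0,0,0,0,20],
  [0,0,0,0,0,0,10],
  [0,0,0,0,0,0,10],
  [0,0,0,0,0,0,10],
  [0,0,0,0,0,0,10],
], grip_force=100)

```text
clock: 3.8
tcp_pos: [0.5171, -0.256, 0.0057]
orientation: [2.25, 2.19, 0.002]
contact_force: [-0.6, 1.6, 7.9]
grip_width: 0.0173
gripper_force: 98.6
```

Request:
step_arm([
  [0,0,-10,0,0,0,10],
  [0,0,-30,0,0,0,10],
  [0,0,-60,0,0,0,10],
  [0,0,-90,0,0,0,10],
  [0,0,-115,0,0,0,10],
  [0,0,-125,0,0,0,10],
  [0,0,-125,0,0,0,10],
  [0,0,-125,0,0,0,10],
])

```text
clock: 4.6
tcp_pos: [0.5154, -0.2552, 0.1284]
orientation: [-2.25, -2.19, 0.001]
contact_force: [-0.6, -0.2, -5.0]
grip_width: 0.0176
gripper_force: 98.3
```

Run:
```python
from h import *
from bench import r
from plan import show
f=r.grab_frame("side"); g=r.grab_frame("top"); np.savez("pics/side2.npz",**f); np.savez("pics/top2.npz",**g)
b=np.hstack([cv2.resize(f["image"][100:300,250:450][:,:,::-1],(395,395),interpolation=2),cv2.resize(g["image"][170:270,340:440][:,:,::-1],(395,395),interpolation=2)])
cv2.imwrite("pics/c3.png",b); show()
```

```text
clock 4.7 tcp [ 0.5151 -0.2552  0.1278] yaw -1.54 tiltz [-0.0027  0.001  -1.    ] F [-0.1 -0.3 -5.3] w 0.017 j [-0.08  0.49  0.57  1.92 -0.35  0.83  0.65]
```

View pics/c3.png

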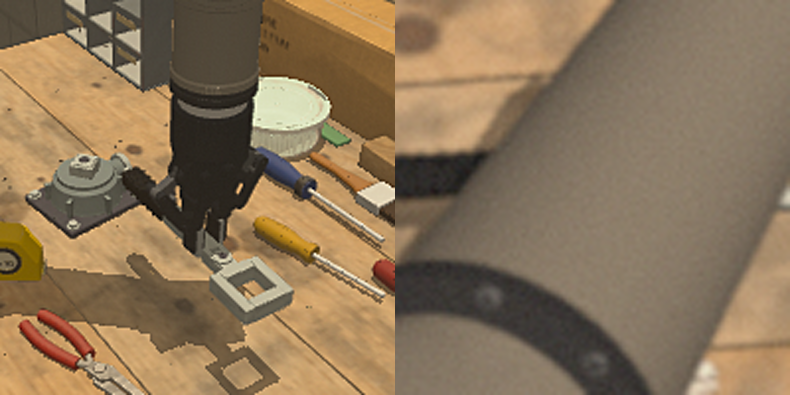

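The wrench is lifted, with its head at crop (250,290), and it looks roughly level. The arm blocks the top view. I'll measure the in-hand head pose from the side depth.

```bash
cat > head.py <<'E'
from h import *
from bench import r
from plan import show,state
def head(f,zr,hc):
    # points near expected head centre hc within height band zr; returns plane fit, rect
    P=cloud(f); ok=(f["depth"]>0)&(P[...,2]>zr[0])&(P[...,2]<zr[1])&(np.hypot(P[...,0]-hc[0],P[...,1]-hc[1])<.048)
    k,l,st,_=cv2.connectedComponentsWithStats(ok.astype(np.uint8)); i=1+np.argmax(st[1:,4]); Q=P[l==i]
    A=np.c_[Q[:,:2]-hc,np.ones(len(Q))]
    w=np.ones(len(Q),bool)
    for _ in range(6):
        c=np.linalg.lstsq(A[w],Q[w,2],rcond=None)[0]; e=Q[:,2]-A@c; w=(abs(e)<.003)
    return c,Q[w],cv2.minAreaRect((Q[w][:,:2]*1000).astype(np.float32)),w.sum()
E
python3 - <<'E'
from head import *
f=dict(np.load("pics/side2.npz"))
c,Q,rc,n=head(f,(.11,.17),np.array([.513,-.335])); print(c,rc,n)
P=cloud(f); 
for lo,hi in((-.375,-.36),(-.31,-.3),(-.24,-.2),(-.19,-.14)):
    m=(abs(P[...,0]-.516)<.03)&(P[...,1]>lo)&(P[...,1]<hi)&(P[...,2]>.11)&(P[...,2]<.17)
    if m.sum()>3: print(lo,m.sum(),np.percentile(P[m],[3,50,97],axis=0).round(4).tolist())
# plug: top-view pooled
E
```

```text
[0.0978747  0.05740435 0.13963238] ((513.1444702148438, -324.9931335449219), (75.71141815185547, 58.62937545776367), 88.85126495361328) 394
-0.375 177 [[0.4882, -0.3628, 0.1232], [0.5147, -0.3612, 0.1336], [0.5391, -0.3602, 0.1431]]
-0.31 68 [[0.4866, -0.3099, 0.1393], [0.5109, -0.307, 0.1426], [0.5395, -0.3027, 0.1443]]
-0.24 35 [[0.5056, -0.2308, 0.1286], [0.5065, -0.2158, 0.1324], [0.5224, -0.2008, 0.1425]]
-0.19 109 [[0.5047, -0.1889, 0.1279], [0.5065, -0.159, 0.1389], [0.5274, -0.1411, 0.1447]]
```

Run:
```python
from h import *
for n in("top0","side0","side2"):
    f=dict(np.load(f"pics/{n}.npz")); P=cloud(f); I=f["image"]
    near=np.hypot(P[...,0]-.538,P[...,1]-.032)<.03
    for zl in(.0625,.0645):
        m=near&(P[...,2]>zl)&(P[...,2]<.078); Q=P[m]; z=(Q[:,0]+1j*Q[:,1]); z=z-z.mean(); print(n,zl,m.sum(),Q.mean(0).round(4),np.degrees(np.angle(-np.mean(z**4)))/4%90)
    # brightness contour (upsampled) -> plane z=.068
    (u,v)=proj(f,[.538,.032,.066])[0]; u0,v0=int(u)-20,int(v)-20
    g=cv2.resize(cv2.cvtColor(I,cv2.COLOR_RGB2GRAY)[v0:v0+40,u0:u0+40],None,fx=8,fy=8,interpolation=cv2.INTER_CUBIC)
    for th in (150,165,180,195):
        cs=cv2.findContours((g>th).astype(np.uint8),0,2)[0]
        cs=[c for c in cs if cv2.pointPolygonTest(cv2.convexHull(c),(float((u-u0)*8),float((v-v0)*8)),False)>0]
        if not cs: continue
        c=max(cs,key=cv2.contourArea)[:,0]; X=np.array([ray(f,((p[0]-3.5)/8+u0,(p[1]-3.5)/8+v0),.067)[:2] for p in c])*1000
        print(n,th,cv2.minAreaRect(X.astype(np.float32)))
```

```text
top0 0.0625 154 [0.5386 0.0323 0.0663] 37.623216078282326
top0 0.0645 126 [0.5383 0.0325 0.0669] 36.18463562127952
top0 150 ((540.5331420898438, 33.740028381347656), (32.660457611083984, 32.92464065551758), 39.753273010253906)
top0 165 ((540.7708129882812, 33.862709045410156), (30.086854934692383, 29.379066467285156), 42.182918548583984)
top0 180 ((540.6160888671875, 34.019779205322266), (27.285369873046875, 26.337533950805664), 41.58537292480469)
side0 0.0625 104 [0.5368 0.0286 0.0675] 40.61103176221459
side0 0.0645 88 [0.5371 0.0299 0.0682] 39.59800384907059
side0 150 ((539.95849609375, 36.22222900390625), (43.30769348144531, 32.42677688598633), 49.19643020629883)
side0 165 ((539.2526245117188, 35.220733642578125), (33.05598068237305, 26.43898582458496), 34.16696548461914)
side2 0.0625 103 [0.5362 0.0291 0.0675] 40.70608133667058
side2 0.0645 86 [0.5366 0.0298 0.0683] 40.062822844817276
side2 150 ((548.1198120117188, 57.70668029785156), (156.69668579101562, 110.0820083618164), 57.65243911743164)
side2 165 ((540.5872192382812, 35.877952575683594), (41.44097900390625, 31.46319580078125), 42.73031997680664)
side2 180 ((539.24951171875, 35.22513198852539), (33.05620574951172, 26.341415405273438), 34.16536331176758)
```

```bash
python3 plan.py 0.5997 0.0838 0.125 -50
```

```text
clock 4.7 tcp [ 0.5151 -0.2552  0.1278] yaw -1.54 tiltz [-0.0027  0.001  -1.    ] F [-0.1 -0.3 -5.3] w 0.017 j [-0.08  0.49  0.57  1.92 -0.35  0.83  0.65]
(0.5997, 0.0838, 0.125, -50.0) shift [341.2  75.5   2.9] turn [-0.003  0.     0.846] rows>= 7.0
```

Request:
step_arm([
  [10,2,0,0,0,0.02,10],
  [30,7,0,0,0,0.07,10],
  [55,12,0,0,0,0.14,10],
  [85,19,0,0,0,0.22,10],
  [115,26,0,0,0,0.3,10],
  [145,32,0,0,0,0.38,10],
  [175,39,0,0,0,0.46,10],
  [200,44,0,0,0,0.52,10],
])

```text
clock: 5.5
tcp_pos: [0.5654, -0.055, 0.128]
orientation: [-2.74, -1.536, 0.002]
contact_force: [0.2, 0.1, -4.6]
grip_width: 0.0172
gripper_force: 98.3
```

```bash
python3 plan.py 0.5997 0.0838 0.125 -50
```

```text
clock 5.5 tcp [ 0.5654 -0.055   0.128 ] yaw -31.45 tiltz [-1.7e-03 -1.0e-04 -1.0e+00] F [ 0.2  0.1 -4.6] w 0.0172 j [-0.54  0.51  0.7   1.94 -0.44  0.84 -0.15]
(0.5997, 0.0838, 0.125, -50.0) shift [136.4 -43.1   3. ] turn [-0.001  0.001  0.324] rows>= 3.0
```

Request:
step_arm([
  [28,-8,0,0,0,0.06,10],
  [55,-17,0,0,0,0.13,10],
  [82,-26,0,0,0,0.2,10],
  [108,-34,0,0,0,0.26,10],
  [127,-40,2,0,0,0.305,10],
  [136,-43,10,0,0,0.324,10],
  [136,-43,20,0,0,0.324,10],
  [136,-43,20,0,0,0.324,10],
])

```text
clock: 6.3
tcp_pos: [0.5977, 0.0799, 0.107]
orientation: [2.951, 1.077, -0.007]
contact_force: [-1.1, -0.9, -4.4]
grip_width: 0.0172
gripper_force: 98.2
```

Run:
```python
from head import *
from plan import *
show((.5997,.0838,.108,-50))
f=r.grab_frame("side"); g=r.grab_frame("top"); np.savez("pics/side3.npz",**f); np.savez("pics/top3.npz",**g)
o,R,yaw=state(); hc=o["tcp_pos"][:2]-.079*np.array([np.cos(np.radians(yaw+90)),np.sin(np.radians(yaw+90))]); print("expected head",hc)
for n,q in(("side",f),("top",g)):
    try:
        c,Q,rc,k=head(q,(.108,.14),hc); print(n,c.round(3),rc,k)
    except Exception as e: print(n,e)
b=np.hstack([cv2.resize(f["image"][110:240,230:360][:,:,::-1],(395,395),interpolation=2),cv2.resize(g["image"][170:270,220:320][:,:,::-1],(395,395),interpolation=2)])
cv2.imwrite("pics/c4.png",b)
```

```text
clock 6.3 tcp [0.5977 0.0799 0.107 ] yaw -49.91 tiltz [-0.0038 -0.0019 -1.    ] F [-1.1 -0.9 -4.4] w 0.0172 j [-0.78  0.62  0.75  1.87 -0.54  0.87 -0.62]
(0.5997, 0.0838, 0.108, -50) shift [ 4.  -1.7 -1. ] turn [-0.001  0.004  0.002] rows>= 1.0
expected head [0.53825261 0.02842527]
side [0.002 0.01  0.121] ((544.34765625, 33.50476837158203), (78.44973754882812, 58.68391418457031), 38.94709777832031) 252
top [-0.006 -0.006  0.12 ] ((545.63525390625, 33.876182556152344), (75.88414001464844, 56.48480987548828), 40.726356506347656) 414
```

View pics/c4.png

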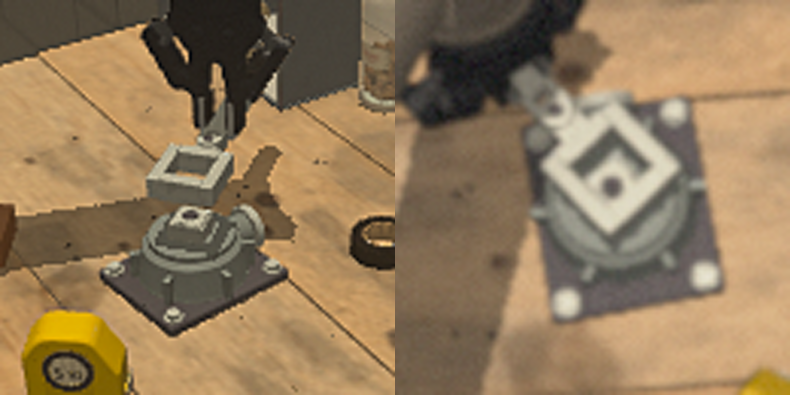

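Both views show the head hovering over the plug: side crop, head at (190,172) with the plug at (190,220); top crop, hole at (615,180) with the plug partly visible through it. The head is level and its heading is about 40°, so only a few mm of correction is needed. First I'll check the settled pose.

Run:
```python
from head import *
from plan import *
show()
g=r.grab_frame("top"); f=r.grab_frame("side"); show()
o,R,yaw=state(); u=np.array([np.cos(np.radians(yaw+90)),np.sin(np.radians(yaw+90))]); print("expected head",o["tcp_pos"][:2]-.079*u)
for n,q in(("side",f),("top",g)):
    c,Q,rc,k=head(q,(.108,.14),o["tcp_pos"][:2]-.079*u)
    a=(Q[:,:2]@u); b=Q[:,:2]@np.array([-u[1],u[0]]); s=a<np.percentile(a,1)+.05
    print(n,"u-min,max",np.percentile(a,[1,99]).round(4),"v-range",np.percentile(b[s],[1,50,99]).round(4),"plug u,v",[ (np.array(p)@u).round(4) for p in((.5384,.0325),(.5392,.033))],[(np.array(p)@[-u[1],u[0]]).round(4) for p in((.5384,.0325),(.5392,.033))])
    P=cloud(q); m=(np.hypot(P[...,0]-.5385,P[...,1]-.0325)<.03)&(P[...,2]>.063)&(P[...,2]<.078); print(" plug seen",m.sum(),(P[m][:,:2]@u).min().round(4),(P[m][:,:2]@[-u[1],u[0]]).min().round(4),(P[m][:,:2]@[-u[1],u[0]]).max().round(4))
```

```text
clock 6.4 tcp [0.5988 0.0792 0.1087] yaw -50.02 tiltz [-0.0014 -0.0013 -1.    ] F [-0.1 -0.8 -4. ] w 0.0171 j [-0.77  0.62  0.75  1.87 -0.54  0.87 -0.62]
clock 6.5 tcp [0.5995 0.0797 0.1095] yaw -50.02 tiltz [ 2.e-04 -4.e-04 -1.e+00] F [-0.1  0.4 -3.7] w 0.017 j [-0.78  0.62  0.75  1.87 -0.54  0.87 -0.62]
expected head [0.53896468 0.02893186]
side u-min,max [0.4023 0.4773] v-range [-0.3539 -0.3256 -0.2969] plug u,v [np.float64(0.4335), np.float64(0.4344)] [np.float64(-0.321), np.float64(-0.3211)]
 plug seen 96 0.4161 -0.3374 -0.3046
top u-min,max [0.4034 0.4776] v-range [-0.3528 -0.3207 -0.2965] plug u,v [np.float64(0.4335), np.float64(0.4344)] [np.float64(-0.321), np.float64(-0.3211)]
 plug seen 89 0.4275 -0.3369 -0.3129
```

Request:
step_arm([
  [1,-2,6,0,0,0,10],
  [1.5,-4.2,14,0,0,0,10],
  [1.5,-4.2,22,0,0,0,10],
  [1.5,-4.2,28,0,0,0,10],
  [1.5,-4.2,31,0,0,0,10],
  [1.5,-4.2,34,0,0,0,10],
  [1.5,-4.2,37,0,0,0,10],
  [1.5,-4.2,37,0,0,0,10],
])

```text
clock: 7.3
tcp_pos: [0.5978, 0.0855, 0.072]
orientation: [-2.951, -1.077, 0.001]
contact_force: [-0.5, 0.2, -4.8]
grip_width: 0.0173
gripper_force: 98.3
```

```bash
python3 plan.py; python3 plan.py
```

```text
clock 7.3 tcp [0.5978 0.0855 0.072 ] yaw -49.91 tiltz [-4.e-04 -1.e-04 -1.e+00] F [-0.5  0.2 -4.8] w 0.0173 j [-0.75  0.67  0.71  1.89 -0.59  0.81 -0.6 ]
clock 7.3 tcp [0.5978 0.0855 0.072 ] yaw -49.91 tiltz [-4.e-04 -1.e-04 -1.e+00] F [-0.5  0.2 -4.8] w 0.0173 j [-0.75  0.67  0.71  1.89 -0.59  0.81 -0.6 ]
```

Request:
step_arm([
  [0,0,1.5,0,0,0,10],
  [0,0,3,0,0,0,10],
  [0,0,4.5,0,0,0,10],
  [0,0,4.5,0,0,0,10],
])

```text
clock: 7.7
tcp_pos: [0.5985, 0.0856, 0.0683]
orientation: [2.951, 1.077, 0.001]
contact_force: [-0.1, 0.9, 2.1]
grip_width: 0.0173
gripper_force: 99.1
```

Contact of about 7 N with the underside near 63–64 mm: the narrow step is in and the head rests on the shoulder. A close look will show the offset.

Run:
```python
from head import *
from plan import *
g=r.grab_frame("top"); f=r.grab_frame("side"); show(); print(r.get_obs()["moment"].round(2))
np.savez("pics/side4.npz",**f); np.savez("pics/top4.npz",**g)
o,R,yaw=state(); u=np.array([np.cos(np.radians(yaw+90)),np.sin(np.radians(yaw+90))]); v=np.array([-u[1],u[0]]); hc=o["tcp_pos"][:2]-.079*u
for n,q in(("side",f),("top",g)):
    c,Q,rc,k=head(q,(.076,.1),hc)
    a=(Q[:,:2]@u); b=Q[:,:2]@v; s=a<np.percentile(a,1)+.05
    print(n,c.round(3),"u-min,max",np.percentile(a,[1,99]).round(4),"v-range",np.percentile(b[s],[1,50,99]).round(4))
b=np.hstack([cv2.resize(f["image"][155:205,265:315][:,:,::-1],(395,395),interpolation=2),cv2.resize(g["image"][195:235,255:295][:,:,::-1],(395,395),interpolation=2)])
cv2.imwrite("pics/c5.png",b)
```

```text
clock 7.8 tcp [0.5985 0.0856 0.0683] yaw -49.9 tiltz [ 9.e-04  3.e-04 -1.e+00] F [-0.6  0.9  1.9] w 0.0173 j [-0.75  0.67  0.7   1.89 -0.59  0.8  -0.59]
[-0.14  0.19 -0.07]
side [-0.015 -0.008  0.084] u-min,max [0.4052 0.4809] v-range [-0.3496 -0.3229 -0.2925]
top [-0.025 -0.012  0.082] u-min,max [0.4068 0.4803] v-range [-0.3498 -0.3197 -0.293 ]
```

View pics/c5.png

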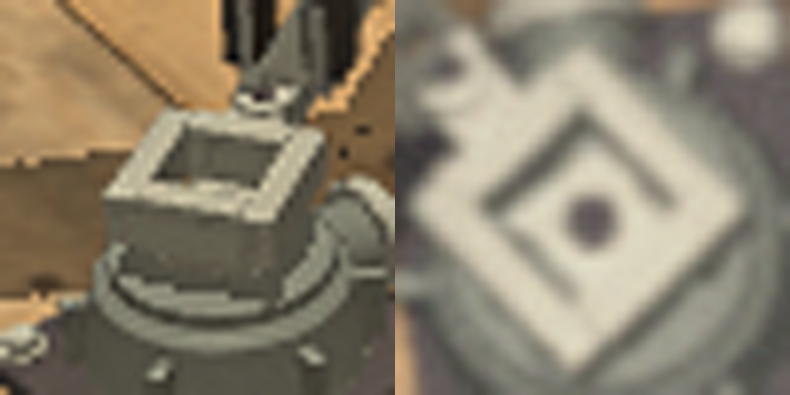

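The top crop shows the plug's bore at (592,220), while the head centre sits at about (580,208). Allowing for parallax, the head must move about 1.5 mm along tool +y and 0.5 mm along −x. I'll slide it with light pressure.

Request:
step_arm([
  [-0.2,0.5,0,0,0,0,10],
  [-0.4,1,0,0,0,0,10],
  [-0.6,1.5,0,0,0,0,10],
  [-0.6,1.5,0.5,0,0,0,10],
  [-0.6,1.5,1,0,0,0,10],
])

```text
clock: 8.3
tcp_pos: [0.5988, 0.0849, 0.067]
orientation: [-2.95, -1.077, -0.001]
contact_force: [0.7, 5.1, 4.8]
grip_width: 0.0171
gripper_force: 99.5
```

```bash
python3 plan.py; python3 -c "
from bench import r;print(r.get_obs()['moment'].round(2))"
```

```text
clock 8.3 tcp [0.5988 0.0849 0.067 ] yaw -49.88 tiltz [ 5.0e-04  1.1e-03 -1.0e+00] F [0.7 5.1 4.8] w 0.0171 j [-0.75  0.67  0.7   1.89 -0.6   0.8  -0.59]
[ 0.74  0.33 -0.35]
```

Request:
step_arm([
  [0,-1,0,0,0,-0.013,10],
  [0,-2,0,0,0,-0.025,10],
  [0,-3,0,0,0,-0.038,10],
  [0,-3.8,0,0,0,-0.048,10],
  [0,-3.8,0.5,0,0,-0.048,10],
  [0,-3.8,0.5,0,0,-0.048,10],
])

```text
clock: 8.9
tcp_pos: [0.5953, 0.0862, 0.0656]
orientation: [2.924, 1.146, -0.002]
contact_force: [-0.4, 0.6, -4.8]
grip_width: 0.0176
gripper_force: 98.3
```

```bash
python3 plan.py; python3 -c "
from bench import r;print(r.get_obs()['moment'].round(2))"
```

```text
clock 8.9 tcp [0.5953 0.0862 0.0656] yaw -47.19 tiltz [-0.0012 -0.001  -1.    ] F [-0.4  0.6 -4.8] w 0.0176 j [-0.74  0.67  0.69  1.9  -0.59  0.79 -0.56]
[ 0.21 -0.1   0.  ]
```

The force is free again, so the head has dropped in. I'll lower it.

Request:
step_arm([
  [0,0,1.5,0,0,0,10],
  [0,0,3,0,0,0,10],
  [0,0,4.5,0,0,0,10],
  [0,0,6,0,0,0,10],
  [0,0,6,0,0,0,10],
])

```text
clock: 9.4
tcp_pos: [0.5956, 0.0864, 0.06]
orientation: [2.925, 1.147, -0.002]
contact_force: [-1.7, -1.1, -2.8]
grip_width: 0.0175
gripper_force: 98.4
```

Request:
step_arm([
  [0,0,1,0,0,0,10],
  [0,0,2,0,0,0,10],
  [0,0,3,0,0,0,10],
  [0,0,4,0,0,0,10],
  [0,0,4,0,0,0,10],
])

```text
clock: 9.9
tcp_pos: [0.5957, 0.0865, 0.0561]
orientation: [2.925, 1.147, -0.001]
contact_force: [-3.8, -3.4, -1.0]
grip_width: 0.0173
gripper_force: 98.6
```

Request:
step_arm([
  [-0.4,0,0,0,0,0,10],
  [-0.8,0,0.5,0,0,0,10],
  [-0.8,0,1,0,0,0,10],
  [-0.8,0,1.5,0,0,0,10],
  [-0.8,0,2,0,0,0,10],
  [-0.8,0,2,0,0,0,10],
])

```text
clock: 10.5
tcp_pos: [0.5958, 0.0865, 0.0553]
orientation: [-2.924, -1.147, -0.001]
contact_force: [-5.8, -1.9, 8.7]
grip_width: 0.017
gripper_force: 100.0
```

Run:
```python
from head import *
from plan import *
g=r.grab_frame("top"); f=r.grab_frame("side"); show()
o,R,yaw=state(); u=np.array([np.cos(np.radians(yaw+90)),np.sin(np.radians(yaw+90))]); v=np.array([-u[1],u[0]]); hc=o["tcp_pos"][:2]-.079*u
for n,q in(("side",f),("top",g)):
    c,Q,rc,k=head(q,(.06,.09),hc); print(n,c.round(4),rc,k)
```

```text
clock 10.6 tcp [0.5957 0.0865 0.0553] yaw -47.16 tiltz [ 4.e-04  9.e-04 -1.e+00] F [-5.7 -1.7  8.9] w 0.0173 j [-0.73  0.68  0.68  1.9  -0.6   0.77 -0.54]
side [-0.0104 -0.0103  0.0707] ((544.7120971679688, 38.12762451171875), (75.5782699584961, 57.88797378540039), 43.09842300415039) 286
top [-0.0134 -0.0179  0.0679] ((546.2202758789062, 38.49053955078125), (75.61598205566406, 57.280426025390625), 41.18549728393555) 469
```

The head top is at about 69 mm, so the underside is at about 50 mm, fully down with about 14 N of support. I'll relieve the preload, release, lift, and then check.

Request:
step_arm([
  [0,0,-0.8,0,0,0,10],
  [0,0,-0.8,0,0,0,10],
  [0,0,-0.8,0,0,0,40],
  [0,0,-0.8,0,0,0,40],
  [0,0,-0.8,0,0,0,40],
  [0,0,-10,0,0,0,40],
  [0,0,-40,0,0,0,40],
  [0,0,-70,0,0,0,40],
])

```text
clock: 11.4
tcp_pos: [0.5953, 0.0864, 0.1253]
orientation: [2.924, 1.147, -0.001]
contact_force: [0.9, 0.4, 0.5]
grip_width: 0.0398
gripper_force: 0.0
```

```bash
cat > hdl.py <<'E'
from head import *
def handle(f,c=(.5386,.0325),lo=.07,hi=.235,zr=(.054,.08),amin=-15,amax=70):
    "heading (deg, about the plug axis) of wrench cloud by radius band"
    P=cloud(f); d=P[...,:2]-np.array(c); rr=np.hypot(d[...,0],d[...,1]); a=np.degrees(np.arctan2(d[...,1],d[...,0]))
    out=[]
    for l,h in((.065,.1),(.1,.135),(.145,.18),(.18,.22)):
        m=(f["depth"]>0)&(rr>l)&(rr<h)&(a>amin)&(a<amax)&(P[...,2]>zr[0])&(P[...,2]<zr[1])
        if m.sum()>5: out.append((l,int(m.sum()),P[m].mean(0).round(4).tolist(),round(float(np.median(a[m])),1),np.percentile(P[m][:,2],[10,90]).round(4).tolist()))
    return out
E
python3 - <<'E'
from hdl import *
g=r.grab_frame("top"); f=r.grab_frame("side"); show()
for q in(g,f):
    for x in handle(q): print(x)
    print(head(q,(.06,.09),np.array([.5386,.0325]))[0::2])
E
```

```text
clock 11.5 tcp [0.5985 0.0864 0.1287] yaw -47.18 tiltz [ 0.0074  0.0017 -1.    ] F [ 0.6 -0.1 -0.4] w 0.0399 j [-0.8   0.59  0.76  1.86 -0.52  0.89 -0.61]
(0.065, 124, [0.5985, 0.0884, 0.0668], 42.9, [0.0633, 0.0705])
(0.1, 8, [0.614, 0.1004, 0.0675], 42.8, [0.0665, 0.069])
(array([-0.00833463,  0.00843536,  0.06797196]), ((545.7547607421875, 38.115936279296875), (76.2684326171875, 57.25209426879883), 41.01050567626953))
(0.065, 64, [0.6003, 0.0858, 0.068], 39.7, [0.0602, 0.0716])
(0.1, 57, [0.6264, 0.1097, 0.0683], 40.7, [0.0619, 0.0714])
(0.145, 64, [0.6584, 0.1394, 0.068], 41.4, [0.06, 0.0716])
(0.18, 49, [0.6896, 0.1625, 0.0671], 40.3, [0.0589, 0.0714])
(array([-0.00087704,  0.00030109,  0.07037614]), ((544.2593383789062, 37.731807708740234), (76.72468566894531, 58.115447998046875), 44.32405090332031))
```

The wrench lies level and seated at a heading of about 42°. Next I'll move to the counter-clockwise side of the grip with the fingers closed.

Request:
step_arm([
  [15,-7,0,0,0,0,20],
  [45,-22,0,0,0,0,0],
  [75,-37,0,0,0,0,0],
  [90,-44,0,0,0,0,0],
  [90,-44,20,0,0,0,0],
  [90,-44,50,0,0,0,0],
  [90,-44,75,0,0,0,0],
  [90,-44,80,0,0,0,0],
], grip_force=40)

```text
clock: 12.3
tcp_pos: [0.6288, 0.1796, 0.0406]
orientation: [-2.924, -1.148, 0.01]
contact_force: [-0.3, -0.4, -1.2]
grip_width: -0.0001
gripper_force: 0.0
```

Run:
```python
from hdl import *
g=r.grab_frame("top"); f=r.grab_frame("side"); show()
b=np.hstack([cv2.resize(f["image"][90:220,240:370][:,:,::-1],(395,395),interpolation=2),cv2.resize(g["image"][130:240,210:320][:,:,::-1],(395,395),interpolation=2)])
cv2.imwrite("pics/c6.png",b)
```

```text
clock 12.4 tcp [0.6308 0.1796 0.0433] yaw -47.17 tiltz [-0.0022 -0.0011 -1.    ] F [-0.5  1.1  0.5] w -0.0001 j [-0.82  0.77  0.66  1.77 -0.62  0.83 -0.69]
```

View pics/c6.png

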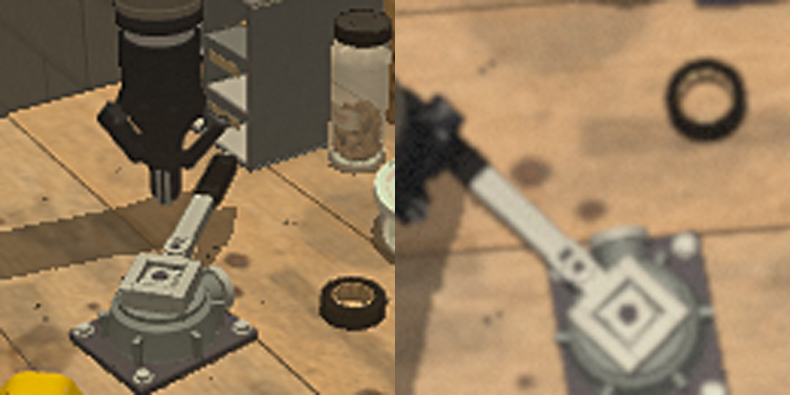

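The side crop shows the closed fingers at (165,195), beside the grip at (220,180), with the head down on the boss. The top crop confirms that the head at (627,312) is centred on the plug. I'll approach to contact.

Request:
step_arm([
  [1,4,-2,0,0,0,0],
  [2,8,-3,0,0,0,0],
  [2,12,-3,0,0,0,0],
  [2,15,-3,0,0,0,0],
  [2,18,-3,0,0,0,0],
  [2,21,-3,0,0,0,0],
  [2,24,-3,0,0,0,0],
  [2,24,-3,0,0,0,0],
])

```text
clock: 13.2
tcp_pos: [0.6496, 0.1632, 0.0473]
orientation: [2.925, 1.147, 0.0]
contact_force: [0.8, 0.0, -0.3]
grip_width: -0.0
gripper_force: 0.0
```

```bash
cat > arc.py <<'E'
from hdl import *
C=np.array([.5385,.0325])
def tang():
    o,R,yaw=state(); d=o["tcp_pos"][:2]-C; M=R.as_matrix(); c=M.T@np.r_[-d,0]*1000
    tx,ty=M[:2,0],M[:2,1]; print("clock",round(o["clock"],2),"tcp",o["tcp_pos"].round(4),"yaw",yaw.round(2),"centre in tool mm",c[:2].round(1),"F tool xy",(tx@o["contact_force"][:2]).round(1),(ty@o["contact_force"][:2]).round(1),"Fz",o["contact_force"][2].round(1))
    for a in(.05,.1,.15):
        s=c[:2]-np.array([[np.cos(a),-np.sin(a)],[np.sin(a),np.cos(a)]])@c[:2]; print(a,s.round(1))
if __name__=="__main__":
    import sys
    tang()
    if len(sys.argv)>1:
        g=r.grab_frame("top"); f=r.grab_frame("side")
        for n,q in(("top",g),("side",f)):
            print(n,[round(x,4) if np.isscalar(x) else x for x in head(q,(.06,.09),C)[2]])
            for x in handle(q,C): print(" ",x[0],x[1],x[3],x[2])
E
python3 arc.py 1
```

```text
clock 13.2 tcp [0.6496 0.1632 0.0473] yaw -47.18 centre in tool mm [-170.3   20.4] F tool xy 0.6 0.5 Fz -0.3
0.05 [0.8 8.5]
0.1 [ 1.2 17.1]
0.15 [ 1.1 25.7]
top [(545.30908203125, 39.26055145263672), (75.79650115966797, 56.80120849609375), 39.9941]
  0.065 119 40.5 [0.6007, 0.0862, 0.0671]
  0.1 117 41.2 [0.6272, 0.1092, 0.067]
  0.145 129 42.3 [0.6531, 0.1404, 0.0666]
side [(544.1070556640625, 38.544090270996094), (76.7175521850586, 58.15992736816406), 40.3866]
  0.065 64 37.5 [0.6026, 0.0839, 0.068]
  0.1 61 38.3 [0.6294, 0.1066, 0.068]
  0.145 136 44.6 [0.6535, 0.1452, 0.0679]
  0.18 67 39.3 [0.6926, 0.1599, 0.0684]
```

Contact has been made and the wrench is turning loosely. I'll follow the arc.

Request:
step_arm([
  [0.4,3.4,0,0,0,0.02,0],
  [0.7,6.8,0,0,0,0.04,0],
  [1,10.3,0,0,0,0.06,0],
  [1.2,13.7,0,0,0,0.08,0],
  [1.2,17.1,0,0,0,0.1,0],
  [1.2,20.5,0,0,0,0.12,0],
  [1.2,20.5,0,0,0,0.12,0],
])

```text
clock: 14.0
tcp_pos: [0.6644, 0.1488, 0.0473]
orientation: [2.988, 0.968, 0.0]
contact_force: [-1.1, 0.8, -0.6]
grip_width: -0.0003
gripper_force: 0.1
```

```bash
python3 arc.py 1
```

```text
clock 14.0 tcp [0.6644 0.1488 0.0473] yaw -54.12 centre in tool mm [-170.2   20.5] F tool xy -0.5 -1.3 Fz -0.6
0.05 [0.8 8.5]
0.1 [ 1.2 17.1]
0.15 [ 1.1 25.7]
top [(546.6402587890625, 37.59009552001953), (75.98527526855469, 58.04939651489258), 32.8751]
  0.065 119 33.7 [0.6068, 0.0781, 0.0674]
  0.1 114 33.6 [0.6357, 0.0972, 0.0675]
  0.145 133 35.7 [0.6655, 0.1264, 0.0665]
side [(546.2073974609375, 37.104393005371094), (77.56411743164062, 60.1151008605957), 36.4548]
  0.065 72 29.7 [0.6084, 0.0751, 0.0676]
  0.1 65 31.2 [0.6378, 0.095, 0.0678]
  0.145 140 37.3 [0.6675, 0.1307, 0.0683]
  0.18 68 32.4 [0.7075, 0.141, 0.0683]
```

Request:
step_arm([
  [0.3,2.5,0,0,0,0.015,0],
  [0.5,5,0,0,0,0.03,0],
  [0.7,7.5,0,0,0,0.044,0],
  [0.9,10,0,0,0,0.06,0],
  [0.9,10,0,0,0,0.06,0],
])

```text
clock: 14.6
tcp_pos: [0.6711, 0.1415, 0.0474]
orientation: [3.016, 0.878, 0.001]
contact_force: [-0.1, -0.5, -0.6]
grip_width: 0.0002
gripper_force: 0.1
```

```bash
python3 arc.py
```

```text
clock 14.6 tcp [0.6711 0.1415 0.0474] yaw -57.53 centre in tool mm [-170.4   20.7] F tool xy -0.4 0.3 Fz -0.6
0.05 [0.8 8.5]
0.1 [ 1.2 17.1]
0.15 [ 1.2 25.7]
```

Request:
step_arm([
  [0.3,2.2,0,0,0,0.013,0],
  [0.5,4.4,0,0,0,0.026,0],
  [0.7,6.4,0,0,0,0.038,0],
  [0.8,8.5,0,0,0,0.05,0],
  [0.8,8.5,0,0,0,0.05,0],
])

```text
clock: 15.1
tcp_pos: [0.6763, 0.1347, 0.0474]
orientation: [3.037, 0.803, 0.001]
contact_force: [0.5, 0.6, -0.4]
grip_width: 0.0002
gripper_force: 0.2
```

Request:
step_arm([
  [0.3,2.2,0,0,0,0.013,0],
  [0.5,4.4,0,0,0,0.026,0],
  [0.5,4.4,0,0,0,0.026,0],
])

```text
clock: 15.4
tcp_pos: [0.6788, 0.1311, 0.0474]
orientation: [3.047, 0.763, 0.0]
contact_force: [-0.8, 0.8, 0.1]
grip_width: 0.0
gripper_force: 0.2
```

```bash
python3 arc.py 1
```

```text
clock 15.4 tcp [0.6788 0.1311 0.0474] yaw -61.88 centre in tool mm [-170.2   20.8] F tool xy -0.4 -1.0 Fz 0.1
0.05 [0.8 8.5]
0.1 [ 1.2 17.1]
0.15 [ 1.2 25.7]
top [(547.0943603515625, 36.804901123046875), (76.07447814941406, 57.83112716674805), 25.6932]
  0.065 120 26.1 [0.6121, 0.0685, 0.0672]
  0.1 114 25.9 [0.6438, 0.0838, 0.0675]
  0.145 126 27.7 [0.6775, 0.1077, 0.0669]
side [(545.6559448242188, 36.974761962890625), (78.70550537109375, 59.18138885498047), 28.2502]
  0.065 76 21.5 [0.6135, 0.0647, 0.0672]
  0.1 75 23.0 [0.645, 0.0804, 0.0668]
  0.145 143 28.7 [0.6803, 0.1117, 0.0682]
  0.18 82 24.1 [0.7199, 0.1166, 0.0675]
```

Still loose at about 0.28 rad turned. I'll go on in small batches.

Request:
step_arm([
  [0.3,2.2,0,0,0,0.013,0],
  [0.5,4.4,0,0,0,0.026,0],
  [0.7,6.4,0,0,0,0.038,0],
  [0.8,8,0,0,0,0.047,0],
  [0.8,8,0,0,0,0.047,0],
])

```text
clock: 16.0
tcp_pos: [0.6832, 0.1244, 0.0473]
orientation: [3.064, 0.692, 0.0]
contact_force: [-0.4, 0.7, -0.1]
grip_width: 0.0
gripper_force: 0.3
```

Request:
step_arm([
  [0.3,2.2,0,0,0,0.013,0],
  [0.5,4.4,0,0,0,0.026,0],
  [0.7,6.4,0,0,0,0.038,0],
  [0.8,8,0,0,0,0.047,0],
  [0.8,8,0,0,0,0.047,0],
])

```text
clock: 16.5
tcp_pos: [0.6874, 0.1175, 0.0473]
orientation: [3.08, 0.619, 0.0]
contact_force: [-0.2, 0.4, 1.1]
grip_width: -0.0
gripper_force: 0.2
```

Request:
step_arm([
  [0.3,2.2,0,0,0,0.013,0],
  [0.5,4.4,0,0,0,0.026,0],
  [0.7,6.4,0,0,0,0.038,0],
  [0.8,8,0,0,0,0.047,0],
  [0.8,8,0,0,0,0.047,0],
])

```text
clock: 17.0
tcp_pos: [0.6912, 0.1105, 0.0474]
orientation: [3.093, 0.547, 0.0]
contact_force: [-0.4, 0.1, 0.7]
grip_width: -0.0003
gripper_force: 0.2
```

```bash
python3 arc.py 1
```

```text
clock 17.0 tcp [0.6912 0.1105 0.0474] yaw -69.94 centre in tool mm [-170.2   20.9] F tool xy -0.3 -0.3 Fz 0.7
0.05 [0.8 8.5]
0.1 [ 1.2 17.1]
0.15 [ 1.2 25.7]
top [(547.3851928710938, 35.411319732666016), (75.7190933227539, 57.42890167236328), 18.0066]
  0.065 117 17.8 [0.6168, 0.0576, 0.0675]
  0.1 113 17.9 [0.6501, 0.0686, 0.0675]
  0.145 132 19.3 [0.687, 0.0867, 0.0669]
side [(546.1338500976562, 34.696109771728516), (77.55884552001953, 59.73573684692383), 15.4478]
  0.065 86 13.2 [0.6175, 0.0538, 0.0666]
  0.1 78 14.7 [0.6512, 0.0645, 0.0668]
  0.145 138 19.8 [0.6902, 0.089, 0.0681]
  0.18 90 15.9 [0.7289, 0.0893, 0.0669]
```

Request:
step_arm([
  [0.3,2.2,0,0,0,0.013,0],
  [0.5,4.4,0,0,0,0.026,0],
  [0.7,6.4,0,0,0,0.038,0],
  [0.8,8,0,0,0,0.047,0],
  [0.8,8,0,0,0,0.047,0],
])

```text
clock: 17.6
tcp_pos: [0.6948, 0.1032, 0.0474]
orientation: [3.105, 0.474, 0.001]
contact_force: [0.4, 0.3, -0.4]
grip_width: 0.0001
gripper_force: 0.2
```

Request:
step_arm([
  [0.3,2.2,0,0,0,0.013,0],
  [0.5,4.4,0,0,0,0.026,0],
  [0.7,6.4,0,0,0,0.038,0],
  [0.8,8,0,0,0,0.047,0],
  [0.8,8,0,0,0,0.047,0],
])

```text
clock: 18.1
tcp_pos: [0.6979, 0.0958, 0.0474]
orientation: [3.116, 0.401, 0.0]
contact_force: [-0.3, 0.4, -0.5]
grip_width: -0.0001
gripper_force: 0.2
```

Request:
step_arm([
  [0.3,2.2,0,0,0,0.013,0],
  [0.5,4.4,0,0,0,0.026,0],
  [0.7,6.4,0,0,0,0.038,0],
  [0.8,8,0,0,0,0.047,0],
  [0.8,8,0,0,0,0.047,0],
])

```text
clock: 18.6
tcp_pos: [0.7006, 0.0882, 0.0473]
orientation: [3.124, 0.328, 0.0]
contact_force: [0.6, 1.5, 0.1]
grip_width: 0.0
gripper_force: 0.2
```

```bash
python3 arc.py 1
```

```text
clock 18.6 tcp [0.7006 0.0882 0.0473] yaw -78.03 centre in tool mm [-170.2   20.9] F tool xy 0.9 -1.4 Fz 0.1
0.05 [0.8 8.5]
0.1 [ 1.2 17.1]
0.15 [ 1.2 25.7]
top [(547.789306640625, 34.4716796875), (76.71817016601562, 58.01836013793945), 9.7558]
  0.065 117 9.6 [0.6194, 0.0461, 0.0674]
  0.1 114 9.8 [0.6539, 0.0524, 0.0674]
  0.145 130 11.4 [0.6934, 0.0661, 0.0666]
side [(547.367431640625, 33.492916107177734), (77.88069152832031, 58.54954147338867), 9.9805]
  0.065 95 5.0 [0.6192, 0.0424, 0.0666]
  0.1 91 6.5 [0.6548, 0.0487, 0.0666]
  0.145 147 10.5 [0.6973, 0.0656, 0.0679]
  0.18 100 7.5 [0.7369, 0.0618, 0.0667]
```

Request:
step_arm([
  [0.3,2,0,0,0,0.012,0],
  [0.5,4,0,0,0,0.024,0],
  [0.7,6,0,0,0,0.035,0],
  [0.7,6,0,0,0,0.035,0],
])

```text
clock: 19.1
tcp_pos: [0.7025, 0.0825, 0.0473]
orientation: [3.129, 0.273, 0.0]
contact_force: [0.0, 0.6, 0.2]
grip_width: -0.0001
gripper_force: 0.3
```

Request:
step_arm([
  [0.3,2,0,0,0,0.012,0],
  [0.5,4,0,0,0,0.024,0],
  [0.7,6,0,0,0,0.035,0],
  [0.7,6,0,0,0,0.035,0],
])

```text
clock: 19.5
tcp_pos: [0.7039, 0.0781, 0.0471]
orientation: [-3.133, -0.219, 0.001]
contact_force: [-2.9, 3.2, 0.8]
grip_width: 0.0001
gripper_force: 2.1
```

The resistance is coming up. I'll use fine steps now.

Request:
step_arm([
  [0.1,1,0,0,0,0.006,0],
  [0.2,2,0,0,0,0.012,0],
  [0.2,2,0,0,0,0.012,0],
])

```text
clock: 19.8
tcp_pos: [0.7043, 0.0768, 0.047]
orientation: [-3.133, -0.202, 0.001]
contact_force: [-2.0, 6.0, 0.8]
grip_width: -0.0005
gripper_force: 2.8
```

```bash
python3 arc.py 1
```

```text
clock 19.8 tcp [0.7043 0.0768 0.047 ] yaw -82.64 centre in tool mm [-170.1   22.7] F tool xy -1.2 -6.2 Fz 0.8
0.05 [0.9 8.5]
0.1 [ 1.4 17.1]
0.15 [ 1.5 25.7]
top [(547.2728881835938, 33.66636657714844), (75.79077911376953, 57.84667205810547), 6.1512]
  0.065 118 5.9 [0.6203, 0.041, 0.0671]
  0.1 115 5.6 [0.6553, 0.0441, 0.0671]
  0.145 132 7.6 [0.6957, 0.0551, 0.0666]
side [(547.4575805664062, 32.74032211303711), (76.47843933105469, 57.84910202026367), 7.2078]
  0.065 95 1.1 [0.6206, 0.0363, 0.0661]
  0.1 93 2.5 [0.6551, 0.0401, 0.0663]
  0.145 145 5.9 [0.6999, 0.0529, 0.0679]
  0.18 101 3.5 [0.7367, 0.0482, 0.0665]
```

Request:
step_arm([
  [0.1,1,0,0,0,0.006,0],
  [0.2,2,0,0,0,0.012,0],
  [0.2,2,0,0,0,0.012,0],
])

```text
clock: 20.2
tcp_pos: [0.7047, 0.0756, 0.047]
orientation: [-3.133, -0.184, 0.002]
contact_force: [-3.3, 7.1, 1.2]
grip_width: 0.0001
gripper_force: 3.4
```

Request:
step_arm([
  [0.1,1,0,0,0,0.006,0],
  [0.2,2,0,0,0,0.012,0],
  [0.2,2,0,0,0,0.012,0],
])

```text
clock: 20.5
tcp_pos: [0.705, 0.0745, 0.0469]
orientation: [-3.133, -0.166, 0.002]
contact_force: [-2.8, 8.2, 0.5]
grip_width: 0.0003
gripper_force: 4.1
```

Request:
step_arm([
  [0.1,1,0,0,0,0.006,0],
  [0.2,2,0,0,0,0.012,0],
  [0.2,2,0,0,0,0.012,0],
])

```text
clock: 20.8
tcp_pos: [0.7055, 0.0727, 0.0469]
orientation: [-3.134, -0.147, 0.002]
contact_force: [-2.7, 8.7, 0.6]
grip_width: -0.0
gripper_force: 4.5
```

```bash
python3 arc.py 1
```

```text
clock 20.8 tcp [0.7055 0.0727 0.0469] yaw -84.63 centre in tool mm [-170.    24.4] F tool xy -1.8 -8.9 Fz 0.6
0.05 [1.  8.5]
0.1 [ 1.6 17.1]
0.15 [ 1.7 25.7]
top [(547.9310913085938, 33.80508041381836), (76.47697448730469, 57.94329071044922), 5.9419]
  0.065 117 4.6 [0.6199, 0.0391, 0.067]
  0.1 115 4.3 [0.6548, 0.0414, 0.0668]
  0.145 135 6.1 [0.6961, 0.0513, 0.0666]
side [(547.1942749023438, 33.465152740478516), (76.9348373413086, 61.13782501220703), 7.0578]
  0.065 92 -0.2 [0.6215, 0.035, 0.0658]
  0.1 94 1.3 [0.6558, 0.0375, 0.0661]
  0.145 147 4.1 [0.7002, 0.049, 0.0678]
  0.18 101 2.1 [0.7379, 0.0429, 0.0663]
```

The force has levelled off at about 9 N and the handle is starting to give. I'll go on a few mm.

Request:
step_arm([
  [0.1,1,0,0,0,0.006,0],
  [0.2,2,0,0,0,0.012,0],
  [0.3,3,0,0,0,0.018,0],
  [0.3,3,0,0,0,0.018,0],
])

```text
clock: 21.3
tcp_pos: [0.7062, 0.0699, 0.047]
orientation: [-3.135, -0.119, 0.002]
contact_force: [-1.8, 9.6, 2.1]
grip_width: 0.0002
gripper_force: 4.6
```

```bash
python3 arc.py 1
```

```text
clock 21.3 tcp [0.7062 0.0699 0.047 ] yaw -85.65 centre in tool mm [-170.    24.6] F tool xy -1.1 -9.7 Fz 2.1
0.05 [1.  8.5]
0.1 [ 1.6 17.1]
0.15 [ 1.8 25.7]
top [(547.930419921875, 33.6116828918457), (76.4973373413086, 57.669681549072266), 5.4918]
  0.065 116 3.7 [0.6203, 0.0381, 0.0671]
  0.1 118 3.8 [0.6552, 0.0399, 0.0675]
  0.145 130 5.1 [0.6963, 0.0484, 0.067]
side [(546.8629150390625, 33.99934387207031), (76.9228515625, 59.95257568359375), 7.4245]
  0.065 97 -0.6 [0.6209, 0.0342, 0.066]
  0.1 91 0.4 [0.6557, 0.036, 0.0657]
  0.145 145 3.4 [0.7004, 0.0457, 0.0676]
  0.18 104 1.2 [0.7377, 0.0397, 0.0662]
```

Request:
step_arm([
  [0.1,1,0,0,0,0.006,0],
  [0.2,2,0,0,0,0.012,0],
  [0.3,3,0,0,0,0.018,0],
  [0.4,4,0,0,0,0.024,0],
  [0.4,4,0,0,0,0.024,0],
])

```text
clock: 21.9
tcp_pos: [0.707, 0.0661, 0.047]
orientation: [-3.136, -0.082, 0.001]
contact_force: [-3.5, 9.5, 0.9]
grip_width: -0.0002
gripper_force: 4.7
```

```bash
python3 arc.py 1
```

```text
clock 21.9 tcp [0.707  0.0661 0.047 ] yaw -87.02 centre in tool mm [-170.1   24.8] F tool xy -3.0 -9.7 Fz 0.9
0.05 [1.  8.5]
0.1 [ 1.6 17.1]
0.15 [ 1.8 25.7]
top [(547.8622436523438, 33.60102081298828), (76.98724365234375, 58.02309799194336), 4.8223]
  0.065 121 3.1 [0.6206, 0.037, 0.0666]
  0.1 115 2.6 [0.6557, 0.0378, 0.0668]
  0.145 130 4.0 [0.6964, 0.0453, 0.0666]
side [(546.9720458984375, 33.371700286865234), (78.84737396240234, 58.900047302246094), 7.7171]
  0.065 92 -1.8 [0.62, 0.0327, 0.0659]
  0.1 99 -0.6 [0.6549, 0.0333, 0.0662]
  0.145 144 2.2 [0.7012, 0.042, 0.068]
  0.18 102 -0.2 [0.7384, 0.0347, 0.0663]
```

Request:
step_arm([
  [0.1,1,0,0,0,0.006,0],
  [0.2,2,0,0,0,0.012,0],
  [0.3,3,0,0,0,0.018,0],
  [0.3,3,0,0,0,0.018,0],
])

```text
clock: 22.4
tcp_pos: [0.7076, 0.0633, 0.047]
orientation: [-3.137, -0.053, 0.001]
contact_force: [-2.3, 9.7, 1.5]
grip_width: 0.0
gripper_force: 4.7
```

```bash
python3 arc.py 1
```

```text
clock 22.4 tcp [0.7076 0.0633 0.047 ] yaw -88.05 centre in tool mm [-170.   25.] F tool xy -1.9 -9.8 Fz 1.5
0.05 [1.  8.5]
0.1 [ 1.6 17.1]
0.15 [ 1.8 25.7]
top [(548.0692749023438, 33.687103271484375), (76.07437133789062, 58.01588821411133), 5.4642]
  0.065 124 2.8 [0.6201, 0.0362, 0.0666]
  0.1 118 1.6 [0.6564, 0.0359, 0.0669]
  0.145 132 3.0 [0.6969, 0.0426, 0.0666]
  0.18 9 -1.5 [0.749, 0.028, 0.0661]
side [(547.0400390625, 33.80615997314453), (77.18675994873047, 61.514442443847656), 3.5825]
  0.065 98 -2.4 [0.6206, 0.0315, 0.0663]
  0.1 95 -1.8 [0.6557, 0.0317, 0.0656]
  0.145 150 1.8 [0.7015, 0.0406, 0.0679]
  0.18 107 -1.3 [0.7383, 0.0313, 0.0663]
```

The bend is about 0.085 rad at a steady 9.7 N, so the handle has clicked. I'll ease off slowly and back away.

Request:
step_arm([
  [-0.2,-2,0,0,0,-0.012,0],
  [-0.4,-4,0,0,0,-0.024,0],
  [-0.6,-6,0,0,0,-0.035,0],
  [-0.8,-8,0,0,0,-0.047,0],
  [-1,-10,0,0,0,-0.06,0],
  [-1.2,-12,0,0,0,-0.07,0],
  [-1.4,-14,0,0,0,-0.082,0],
  [-1.6,-16,0,0,0,-0.094,0],
])

```text
clock: 23.3
tcp_pos: [0.7046, 0.0764, 0.0469]
orientation: [-3.134, -0.199, 0.003]
contact_force: [-2.9, 3.4, 0.4]
grip_width: -0.0003
gripper_force: 1.8
```

Request:
step_arm([
  [0,-2,0,0,0,0,0],
  [0,-4,0,0,0,0,0],
  [0,-8,0,0,0,0,0],
  [0,-14,0,0,0,0,0],
  [0,-22,0,0,0,0,0],
  [0,-30,0,0,0,0,0],
  [0,-32,-25,0,0,0,0],
  [0,-32,-60,0,0,0,0],
])

```text
clock: 24.1
tcp_pos: [0.7, 0.1089, 0.1058]
orientation: [3.135, 0.2, -0.006]
contact_force: [1.2, -0.1, -0.1]
grip_width: -0.0001
gripper_force: 0.0
```

Request:
step_arm([
  [0,0,-30,0,0,0,0],
  [0,0,-60,0,0,0,0],
  [0,0,-60,0,0,0,0],
  [0,0,-60,0,0,0,0],
])

```text
clock: 24.5
tcp_pos: [0.7018, 0.1078, 0.1679]
orientation: [-3.135, -0.198, -0.002]
contact_force: [-0.7, 0.7, -1.0]
grip_width: 0.0001
gripper_force: 0.0
```

```bash
python3 arc.py 1
python3 - <<'E'
from hdl import *
g=r.grab_frame("top"); f=r.grab_frame("side"); show()
for q in(g,f): print(head(q,(.06,.09),np.array([.5385,.0325]))[0].round(4))
b=np.hstack([cv2.resize(f["image"][110:240,260:390][:,:,::-1],(395,395),interpolation=2),cv2.resize(g["image"][130:240,220:330][:,:,::-1],(395,395),interpolation=2)])
cv2.imwrite("pics/c7.png",b)
E
```

```text
clock 24.5 tcp [0.7018 0.1078 0.1679] yaw -82.76 centre in tool mm [-171.5   54.2] F tool xy -0.6 -0.8 Fz -1.0
0.05 [2.5 8.6]
0.1 [ 4.6 17.4]
0.15 [ 6.2 26.2]
top [(547.937255859375, 33.94353485107422), (76.39466857910156, 57.79777526855469), 7.7843]
  0.065 116 6.9 [0.62, 0.0424, 0.0673]
  0.1 116 6.9 [0.6547, 0.0467, 0.067]
  0.145 136 7.1 [0.6995, 0.0525, 0.0669]
  0.18 148 6.9 [0.7366, 0.0567, 0.0675]
side [(546.9066162109375, 33.52046203613281), (78.21862030029297, 62.07162857055664), 9.2639]
  0.065 98 2.4 [0.6198, 0.0384, 0.0664]
  0.1 92 3.5 [0.6552, 0.0427, 0.066]
  0.145 95 4.0 [0.7, 0.0475, 0.0669]
  0.18 102 5.1 [0.7371, 0.0525, 0.0667]
clock 24.7 tcp [0.7008 0.1075 0.1659] yaw -82.78 tiltz [-2.1e-03 -3.0e-04 -1.0e+00] F [ 0.2  0.2 -0.8] w -0.0004 j [-0.79  0.77  0.91  1.56 -0.65  1.13 -1.18]
[0.0002 0.004  0.0678]
[0.0001 0.0093 0.0702]
```

View pics/c7.png

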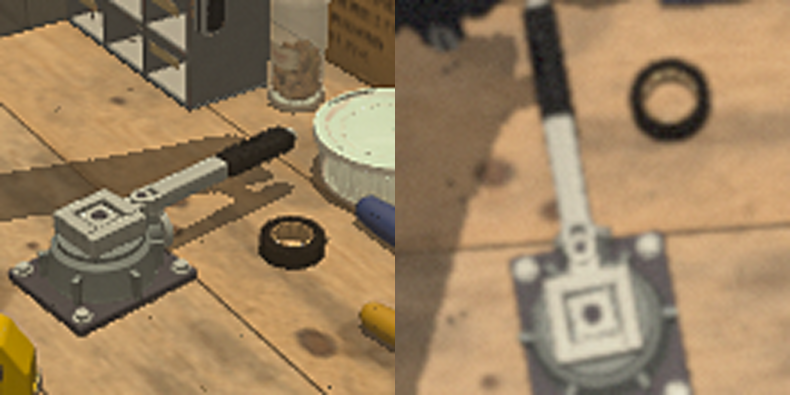

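The handle is straight, with a heading of 6.9° in every band, and the head is level and fully down on the plug. The gripper is well clear, so I'm handing in.

```bash
python3 -c "
from bench import r
print(r.hand_in())"
```

```text
the job is handed in; nothing more can be done
None
```

I handed the job in at about 25 s: the wrench is fully down and level on the plug, the handle clicked at about 9.7 N (bend roughly 0.085 rad, estimated from the camera depth) and sprang back straight, and the gripper is clear. `hand_in` returned no verdict.

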